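Lock the label take-up wheel against its spring

ROBOT

A 6-joint arm with a two-finger parallel gripper is mounted at the origin on a cart in front of the work surface, level with it; the furniture and walls round the work are solid. World frame = base frame: x ahead of the robot, y to its left, z up, the work surface at z = 0. Lengths are in m, angles in degrees, forces in N, time in s.
With the tool pointing down it reaches from about 0.4 to 0.825 m from the base axis. Payload 7 kg.
Tool frame: the origin (TCP) lies between the finger pads; the fingertips stand ctrl.nose_length ahead of it and the grasp point (between the pads) lies 2 mm behind it (ctrl.nose_length is the distance from the TCP to the fingertips, in m); z points along the fingers, y is the line along which they close (so a half turn about z gives the same grasp; the last joint's range is limited). The gripper opens to 88 mm and grips with 3 to 60 N. Pads are 19 mm wide; open, the fingers measure 130 mm over their backs; the gripper's body (78 mm by 193 mm) begins 47 mm behind the grasp point.
Start: joints at [87.324, 20.546, 0.682, 0, -70.136, -16.507], TCP at [0.222, 0.637, 0.244] pointing down, gripper open.
Joint ranges: [-176.03, 176.03], [-82.01, 121.73], [-58.28, 71.71], [-173.87, 95.51], [-174.79, -0.11], [-173.66, 173.66]. Speed limits (degrees/s): [136.94, 136.94, 172.46, 180, 180, 180].

INTERFACE

Orientations are given as [roll, pitch, yaw] about the fixed x, y, z axes, in that order (R = Rz(yaw) Ry(pitch) Rx(roll)).
In Python, from plant import ctrl gives the robot as it stands.
- The arm moves only by the tool apply_moves, never from a script. Its argument "commands" is a list of rows, each a list of 3 entries, a list of its own where there are three numbers: the shift along the world's x, y, z in cm, then the turn about the world's z in rad, then the closure, from 0 (fully open) to 1 (shut). In form: [[[x, y, z], turn, jaw], ...]. A call has 1 to 20 rows; each row is the pose to reach, as a shift and turn from the pose commanded when the call began; what a row does not reach only later rows make up. A row lasts 1/12 s, in which the tool goes at most 41.7 mm and 7.16 degrees, less where a joint would pass 70% of its speed; a pose out of reach is approached as far as the arm can. A call with a gripper value outside its range is refused whole. The fingers move at their own pace and stop on an object; the grip force is fixed at half the most. Time passes only in rows, so rows that repeat a pose let the fingers close. It gives the time, the measured TCP pose, the force, the opening and the grip force at its end, in the units of the state.
- ctrl.get_obs(): the state, without advancing time (a new reading comes with each control period).
- ctrl.snapshot(name): name is "side" or "top"; returns a dict with "img" (480x640x3 uint8, red, green, blue), "fx", "fy", "cx", "cy" (pixels), "T" (4x4, takes a point from camera to world coordinates). Camera axes: x right, y up, looking along -z (the intrinsics and any distortion apply to the point x, -y, -z); pixel columns grow to the right and rows downward; lengths in m; the calibration is good to about 2 mm. A picture is of the moment at which its call begins. There is no depth.
- ctrl.close_job(): hands the job in; it is judged then, once.
Trained networks look in a picture, given as the dict that the camera call returned (one of the last four; its "shot" number tells which), for a name from the list of things; names that differ only in an ending like _2 or _b are one class to them, and where a whole thing is asked for, a point or a joint stands for the part that bears it (a point fixed in the world has none). Each returns a list of dicts, best first, with "score" (0 to 1); they miss things now and then, are a little off and sometimes report something else, mostly with a low value. They report only what shows in the picture. A call takes as long as a camera call.
- ctrl.search_frame(picture, target): "at" ([column, row] in pixels, amid what is visible of it).
- ctrl.spot_point(picture, target): "at" ([column, row] in pixels: a listed point, or the origin of a listed thing).
The state is a dict: "clock": time; "joint_pos": joint angles; "qvel": joint speeds; "tau": joint torques, N m; "tool_pos": TCP position; "orientation": TCP orientation; "force": force on the tool from outside, world axes, zero at the start; "moment": the same for the moment, N m; "opening": finger opening in m; "gripper_force": force on a finger pad.
Only numpy, scipy, OpenCV 4.12 (cv2) and the standard library are available. Lean on these libraries where they do the work, as an engineer would, in place of code of your own. Each camera call takes 0.05 s, during which the arm holds its last target. There are 200 camera calls.

TASK

The label take-up unit has to be locked open before its roll can be changed: turn the sprung tension wheel by its upright thumb tab, clockwise seen from above, until the pin on its arm stands over the lock hole in the base plate. While holding it there, press the pin's head fully down so that it locks the wheel, then let go and move clear; leave the cup and the roll of tape that lie beside the unit where they are.

Things in the scene. Friction and masses are not known exactly. Their poses are not given: they have to be found in the camera images.
- takeup_unit: label take-up unit, fixed to the table: aluminium base plate 14 mm thick. Origin at table height on the wheel's vertical axle; in its own axes (z up) the plate spans x -125 to +115, y -85 to +85 mm. A fixed label roll (diameter 68, top at z 64) stands at x +72. On the axle: a grey grooved tension wheel (diameter 54, top at z 55) with a flat steel arm (20 wide, z 20 to 30) pointing to -x.
- takeup_arm (a joint): turn of wheel and arm, rad: 0 = rest stop, grows clockwise from above, 0.95 = pin over the lock hole, 1.10 = end stop. At value q the pin is 95 mm from the axle at bearing 3.617 - q (counter-clockwise from the unit's +x). A spring drives it back to 0: about 2.6 N at the tab at the start, 6 N at the hole; let go unlocked it swings back. Locked, it settles within 0.03 of 0.95 (play).
- lock_pin (a joint): travel of the lock pin, m: 0 = raised, 0.012 = fully down, head on its collar. Stiff (about 4 N to move), stays where it is left. Off the hole its round nose (diameter 8) stands on the base plate after 1 to 2 mm; it enters the hole (diameter 12) if within about 4 mm of its centre.
- pin_head (a point): centre of the top of the lock pin's black round head (diameter 18, 6 mm thick), at the arm's end; 52 mm above the table raised, 40 mm fully down. The thumb tab's rubber face stands 12.5 mm from the pin's axis on the clockwise side, so a shut gripper that pushes the tab has its tips over the head.
- tab_top (a point): middle of the top edge of the thumb tab, 78 mm above the table: an upright steel tab on the arm's end, 34 mm wide along the arm, 8 mm thick. Its rubber face (52 to 74 mm above the table) looks counter-clockwise, to the pin; push it there, fingertips higher than the pin head and lower than the tab's top.
- lock_hole (a point): centre of the mouth of the lock hole in the top of the base plate, 14 mm above the table, 95 mm from the axle; diameter 12, right through the plate, dark inside with a dark rim
- cup_3: loose tasting cup of sauce, diameter 67, 46 mm high, beside the unit on its +y side (bystander); origin under its centre
- blue_tape: loose roll of tape lying flat, diameter 72, 25 mm high, beside the unit on its +y side (bystander); origin under its centre

How it is judged:
By the outcome, as a careful person would: the job done as asked, in the order asked, and still so for the second after the job is handed in, with the robot touching nothing.
It also fails if it takes over 40 s, if anything falls off the work surface, if the arm or the gripper's body presses on something with over 40 N, if the wrist force passes 120 N, or if a joint passes its speed limit or range.

## Working session

There is one attempt and no reset: what is moved stays moved. The work goes in short steps, Python scripts to look and compute and a tool call to move; the robot and the scene stay as the last step left them, time stands still between calls to the robot, and variables do not carry over. Pictures are saved under pics/ and viewed, at most 10 in all, crops included, and the job is handed in when it is done.

Besides the shell and the picture viewer there is one more tool, called in YAML: its name, and indented under it one key for each argument. apply_moves: Moves the arm, as the interface text tells. Its arguments: {"type":"object","properties":{"commands":{"type":"array"}},"required":["commands"]}

```bash
mkdir -p pics; cat > h.py <<'E'
import numpy as np, cv2
from plant import ctrl
def shot(n,f=None):
    s=ctrl.snapshot(n)
    if f: cv2.imwrite('pics/'+f,s['img'][...,::-1])
    return s
def ray(s,px):
    T=np.array(s['T']); d=np.array([(px[0]-s['cx'])/s['fx'],-(px[1]-s['cy'])/s['fy'],-1.])
    return T[:3,3],T[:3,:3]@d
def atz(s,px,z):
    o,d=ray(s,px); return o+d*(z-o[2])/d[2]
def proj(s,p):
    T=np.array(s['T']); c=T[:3,:3].T@(np.array(p)-T[:3,3])
    return np.array([s['cx']+s['fx']*c[0]/-c[2], s['cy']-s['fy']*c[1]/-c[2]])
Z=dict(takeup_unit=0,pin_head=.052,tab_top=.078,lock_hole=.014,cup_3=0,blue_tape=0)
E
python3 - <<'E'
from h import *
print(ctrl.nose_length); o=ctrl.get_obs(); print(o)
for n in('top','side'):
    s=shot(n,n+'1.png'); print(n,[k for k in s if k!='img'],np.round(s['T'],3).tolist())
    for t in Z:
        for d in ctrl.spot_point(s,t)[:2]: print(t,np.round(d['at'],1),round(d['score'],2),np.round(atz(s,d['at'],Z[t]),4))
E
```

```text
0.017
{'clock': 0.0, 'joint_pos': array([ 8.73248881e+01,  2.05913230e+01,  6.34635438e-01, -2.02495032e-02,
       -7.01363407e+01, -1.65061878e+01]), 'qvel': array([ 0.03984078,  0.00289624,  0.0447341 , -0.01162858, -0.02309338,
       -0.03120079]), 'tau': array([ 8.00305043e-04, -5.82725143e+01,  2.93046194e+01,  6.99711487e+00,
        7.08613690e-03, -1.62446686e-04]), 'tool_pos': array([0.22165585, 0.63708358, 0.24263007]), 'orientation': array([ 1.79905397e+02, -8.18225483e-03, -1.91881889e+01]), 'force': array([0.11419451, 0.26600802, 0.3172006 ]), 'moment': array([ 0.01733974, -0.02463286, -0.01087959]), 'gripper_force': 0.0, 'opening': 0.08782388371448652}
top ['fx', 'fy', 'cx', 'cy', 'T', 'shot'] [[-0.012, 0.991, -0.133, 0.524], [-1.0, -0.01, 0.02, 0.286], [0.018, 0.133, 0.991, 0.924], [0.0, 0.0, 0.0, 1.0]]
takeup_unit [333.3 241.2] 0.61 [0.6553 0.2469 0.    ]
pin_head [355.7 288.3] 0.37 [0.558  0.2083 0.052 ]
tab_top [350.2 285.9] 0.7 [0.5615 0.2205 0.078 ]
lock_hole [310.5 283.8] 0.98 [0.5693 0.2935 0.014 ]
lock_hole [347.5 286.7] 0.55 [0.5628 0.2209 0.014 ]
cup_3 [266.  213.7] 0.65 [0.713  0.3827 0.    ]
blue_tape [257.7 264.4] 0.67 [0.6099 0.3988 0.    ]
side ['fx', 'fy', 'cx', 'cy', 'T', 'shot'] [[0.921, 0.168, -0.352, 0.326], [-0.39, 0.39, -0.834, -0.454], [-0.003, 0.906, 0.424, 0.431], [0.0, 0.0, 0.0, 1.0]]
takeup_unit [333.5 292.4] 0.91 [0.6513 0.2515 0.    ]
pin_head [290.5 287.1] 0.69 [0.5615 0.2052 0.052 ]
tab_top [285.2 268. ] 0.87 [0.5584 0.217  0.078 ]
lock_hole [278. 279.] 0.77 [0.5759 0.3054 0.014 ]
cup_3 [337.  253.4] 0.63 [0.7189 0.3846 0.    ]
blue_tape [279.2 259.8] 0.61 [0.611 0.401 0.   ]
```

View pics/top1.png

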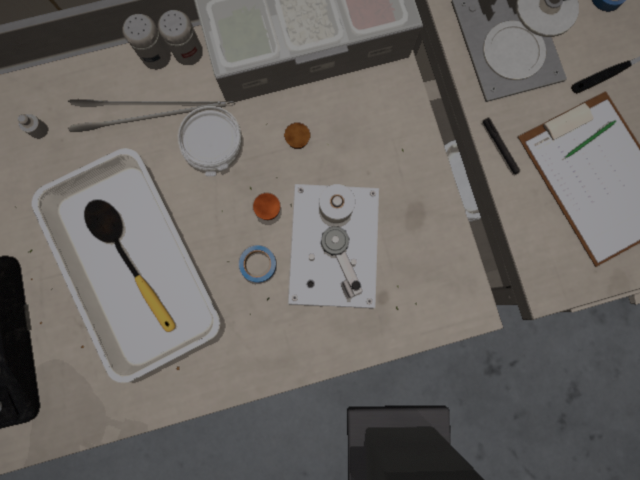

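View pics/side1.png

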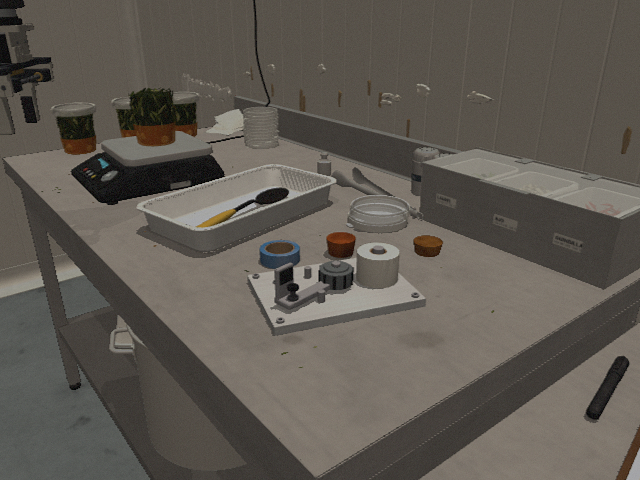

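The top view shows the plate from (295,185) to (378,306), the hole at (310,284), the pin head near (356,286) and the tab near (350,290). In the side view the head is at (292,287), and the tab behind it hides the hole. Next I'll fit the unit pose.

```bash
cat > fit.py <<'E'
from h import *
from scipy.optimize import least_squares
def model(p,q,name):
    x,y,a=p
    L=dict(takeup_unit=(0,0,0),lock_hole=(.095*np.cos(2.667),.095*np.sin(2.667),.014))
    b=3.617-q; r=np.array([np.cos(b),np.sin(b)]); t=np.array([np.sin(b),-np.cos(b)])
    L['pin_head']=(*(.095*r),.052); L['tab_top']=(*(.095*r+.0165*t),.078)
    l=L[name]; c,s=np.cos(a),np.sin(a)
    return np.array([x+c*l[0]-s*l[1],y+s*l[0]+c*l[1],l[2]])
E
python3 - <<'E'
from fit import *
s=shot('top'); g=cv2.cvtColor(s['img'],cv2.COLOR_RGB2HSV)
print(g[295,320],g[320,320],g[200,305])
m=((g[...,1]<25)&(g[...,2]>130)).astype(np.uint8)
m[:175]=0;m[315:]=0;m[:,:283]=0;m[:,390:]=0
m=cv2.morphologyEx(m,cv2.MORPH_OPEN,np.ones((3,3)))
c=max(cv2.findContours(m,0,2)[0],key=cv2.contourArea); print(cv2.contourArea(c))
box=cv2.boxPoints(cv2.minAreaRect(c)); W=[atz(s,b,.014) for b in box]
print(np.round(box,1).tolist(),np.round(W,4).tolist(),[round(np.linalg.norm(W[i]-W[i-1]),4) for i in range(4)])
obs=[];S={'top':s,'side':shot('side')}
for n,ss in S.items():
    for t in ('takeup_unit','pin_head','tab_top','lock_hole'):
        if n=='side' and t=='lock_hole': continue
        d=ctrl.spot_point(ss,t)
        if d: obs.append((ss,t,np.array(d[0]['at']),n))
W=np.array(W); 
def res(p): return np.concatenate([proj(ss,model(p,0,t))-at for ss,t,at,n in obs])
f=least_squares(res,[.655,.247,0.],loss='soft_l1',x_scale=[.1,.1,1])
print(f.x)
for (ss,t,at,n),r in zip(obs,res(f.x).reshape(-1,2)): print(n,t,at.round(1),r.round(1))
print('rect centre->axle',W.mean(0))
for t in('pin_head','tab_top','lock_hole'): print(t,model(f.x,0,t).round(4))
im=s['img'][...,::-1].copy()
big=cv2.resize(im[170:320,260:400],None,fx=5,fy=5,interpolation=cv2.INTER_CUBIC)[:600]
for t,col in(('takeup_unit',(0,255,255)),('pin_head',(0,0,255)),('tab_top',(0,255,0)),('lock_hole',(255,0,0))):
    u=(proj(s,model(f.x,0,t))-[260,170]+.5)*5; cv2.circle(big,tuple(u.astype(int).tolist()),4,col,1)
b2=S['side']['img'][...,::-1][235:335,240:440].copy(); b2=cv2.resize(b2,None,fx=4,fy=4)
cv2.imwrite('pics/z1.png',big)
E
```

```text
[120   3 153] [ 14  32 134] [120   5 154]
10239.5
[[287.20001220703125, 303.0], [292.79998779296875, 181.8000030517578], [380.6000061035156, 185.8000030517578], [375.0, 307.1000061035156]] [[0.5325, 0.3393, 0.014], [0.7753, 0.3275, 0.014], [0.7656, 0.1499, 0.014], [0.5225, 0.1679, 0.014]] [np.float64(0.1717), np.float64(0.2432), np.float64(0.1779), np.float64(0.2438)]
[ 0.65154108  0.24768453 -0.01100964]
top takeup_unit [333.4 243.3] [-0.5 -0.3]
top pin_head [352.4 285.7] [ 4.9 -2. ]
top tab_top [309.3 281.9] [41.3  5.3]
top lock_hole [352.7 284.7] [-41.4   0. ]
side takeup_unit [332.9 295.5] [ 1.7 -2.1]
side pin_head [295.6 285.9] [-1.8  0.5]
side tab_top [285.2 268.2] [-0.2 -1.1]
rect centre->axle [0.64895725 0.24614241 0.014     ]
pin_head [0.5666 0.2051 0.052 ]
tab_top [0.5592 0.2199 0.078 ]
lock_hole [0.5675 0.292  0.014 ]
```

View pics/z1.png

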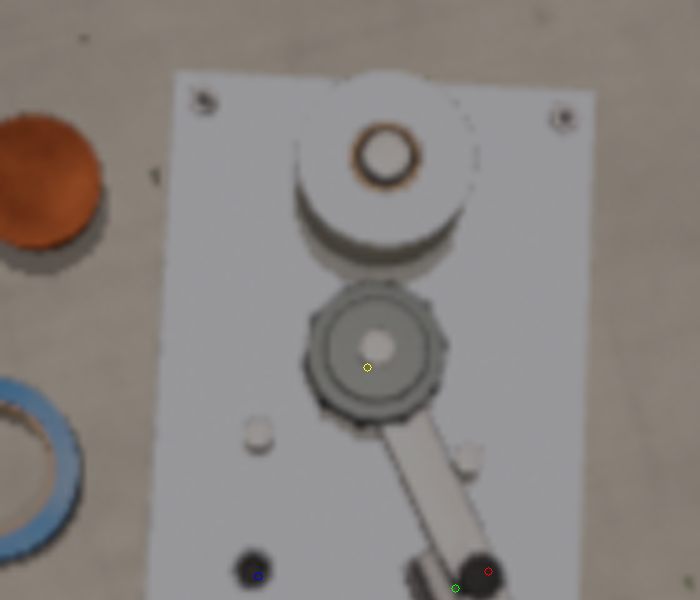

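Crop z1: hole at crop (254,569), head (478,576), wheel centre (377,346), roll core (386,155), plate corners (174,70) and (597,92). The network points were partly swapped, so I'll refit with these.

```bash
python3 - <<'E'
from fit import *
s=shot('top'); 
P=[((254,569),(.095*np.cos(2.667),.095*np.sin(2.667),.014)),((478,576),(.095*np.cos(3.617),.095*np.sin(3.617),.052)),
((377,346),(0,0,.056)),((386,155),(.072,0,.064)),((174,70),(.115,.085,.014)),((597,92),(.115,-.085,.014))]
def w(p,l): c,S=np.cos(p[2]),np.sin(p[2]); return [p[0]+c*l[0]-S*l[1],p[1]+S*l[0]+c*l[1],l[2]]
res=lambda p: np.concatenate([proj(s,w(p,l))-(np.array(c)/5+[259.5,169.5]) for c,l in P])
f=least_squares(res,[.655,.247,0],x_scale=[.1,.1,1]); p=f.x
print(p.round(4)); print(res(p).reshape(-1,2).round(2).tolist())
t=shot('side')
for n in('takeup_unit','pin_head','tab_top','lock_hole'): print(n,model(p,0,n).round(4),proj(s,model(p,0,n)).round(1),proj(t,model(p,0,n)).round(1))
np.save('p.npy',p)
b=t['img'][240:340,240:400,::-1]; b=cv2.resize(b,None,fx=5,fy=5,interpolation=cv2.INTER_CUBIC)
for n in('takeup_unit','pin_head','tab_top','lock_hole'):
    u=(proj(t,model(p,0,n))-[239.5,239.5])*5; cv2.circle(b,tuple(u.astype(int).tolist()),4,(0,0,255),1)
cv2.imwrite('pics/z2.png',b)
# waypoints: tool TCP offset e tangential (clockwise +) from pin axis at q
o=ctrl.get_obs();print(o['tool_pos'],o['orientation'])
for q in(0,.95):
    h=model(p,q,'pin_head'); tt=(model(p,q,'tab_top')-h)[:2]; tt/=np.linalg.norm(tt)
    print(q,h.round(4),tt.round(3),'psi',np.degrees(3.617-q+p[2]+np.pi/2)-360)
E
```

```text
[ 0.652   0.2463 -0.0628]
[[-0.51, -0.03], [0.56, -0.09], [-0.08, 0.07], [0.08, 0.25], [0.28, -0.18], [-0.36, -0.04]]
takeup_unit [0.652  0.2463 0.    ] [333.6 242.8] [335.2 293.8]
pin_head [0.5649 0.2082 0.052 ] [355.7 284.6] [292.  285.7]
tab_top [0.5583 0.2233 0.078 ] [348.7 287.7] [283.7 266.2]
lock_hole [0.5704 0.2949 0.014 ] [309.8 283.3] [276.9 282.4]
[0.22180066 0.63749593 0.24355616] [ 1.79999892e+02 -1.35084301e-03 -1.91819105e+01]
0 [0.5649 0.2082 0.052 ] [-0.401  0.916] psi -66.35820219395418
0.95 [0.5704 0.2949 0.052 ] [0.512 0.859] psi -120.78919273138249
```

View pics/z2.png

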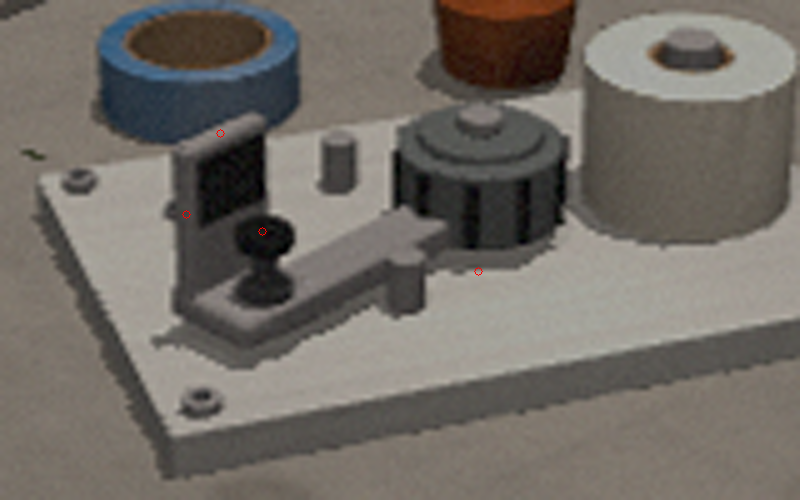

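The fit agrees with both views: in crop z2 the head falls at (262,231) and the tab top at (220,133), each on its feature. Next I move above the pin, on the counter-clockwise side of the tab, with the gripper shut.

apply_moves:
  commands:
    - [[2,-2.5,0],-0.05,1]
    - [[4,-5,0],-0.1,1]
    - [[6.5,-8.2,0],-0.16,1]
    - [[9,-11.3,0],-0.22,1]
    - [[11.5,-14.5,0],-0.28,1]
    - [[14,-17.6,0],-0.34,1]
    - [[16.5,-20.8,0],-0.4,1]
    - [[19,-23.9,0],-0.46,1]
    - [[21.5,-27.1,0],-0.52,1]
    - [[24,-30.2,0],-0.58,1]
    - [[26.5,-33.4,0],-0.64,1]
    - [[29,-36.5,0],-0.7,1]
    - [[31.5,-39.7,0],-0.76,1]
    - [[33.5,-42.2,-1],-0.8,1]
    - [[34.57,-43.52,-3],-0.8234,1]
    - [[34.57,-43.52,-6],-0.8234,1]
    - [[34.57,-43.52,-8],-0.8234,1]
    - [[34.57,-43.52,-10],-0.8234,1]
    - [[34.57,-43.52,-10],-0.8234,1]
    - [[34.57,-43.52,-10],-0.8234,1]

```text
clock: 2.92
tool_pos: [0.5672, 0.2019, 0.1431]
orientation: [179.9, -0.0, -66.4]
force: [0.8, -0.3, 0.7]
opening: 0.0004
gripper_force: 0.0
```

```bash
python3 - <<'E'
from fit import *
p=np.load('p.npy'); o=ctrl.get_obs(); print(o['clock'],o['tool_pos'],o['orientation'],o['opening'],o['force'])
t=shot('side'); b=t['img'][180:320,220:380,::-1]; b=cv2.resize(b,None,fx=4,fy=4,interpolation=cv2.INTER_CUBIC)
u=(proj(t,np.array(o['tool_pos'])-[0,0,.017])-[219.5,179.5])*4; cv2.circle(b,tuple(u.astype(int).tolist()),4,(0,0,255),1)
cv2.imwrite('pics/z3.png',b)
E
```

```text
2.9167 [0.56720003 0.20188203 0.14305688] [ 1.79880778e+02 -4.42821533e-02 -6.63560896e+01] 0.00040446365634395367 [ 0.77699367 -0.26617129  0.69769336]
```

View pics/z3.png

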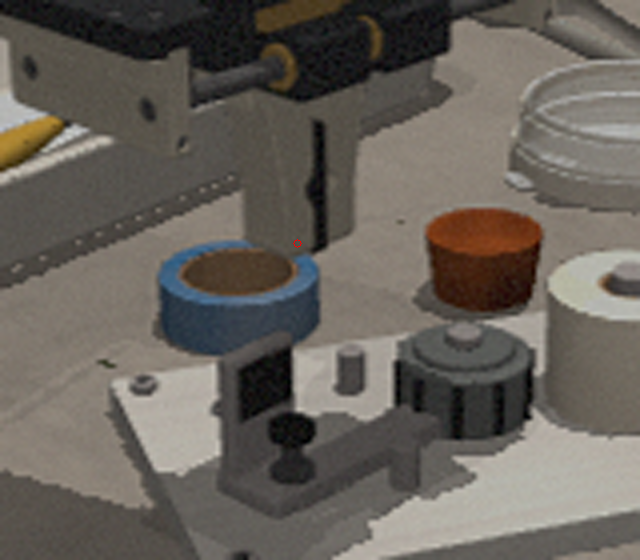

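Tip position matches the picture: the gap between the fingers is at crop (318,248), about 9 mm toward the camera from the predicted tip centre (297,243). Now I'll compute the arc.

```bash
python3 - <<'E'
from fit import *
p=np.load('p.npy'); c0=np.array([.5677,.2018])
for q,e in [(0,-.007),(0,0),(0,.003)]+[(x,.003) for x in np.arange(.06,.97,.06)]+[(.92,.003),(.95,.003),(.98,.003)]:
    h=model(p,q,'pin_head')[:2]; tt=(model(p,q,'tab_top')[:2]-h)/.0165
    print(round(q,2),((h+e*tt-c0)*100).round(2).tolist())
E
```

```text
0 [0.0, -0.0]
0 [-0.28, 0.64]
0 [-0.4, 0.91]
0.06 [-0.59, 1.45]
0.12 [-0.76, 1.99]
0.18 [-0.89, 2.55]
0.24 [-0.98, 3.11]
0.3 [-1.05, 3.68]
0.36 [-1.08, 4.25]
0.42 [-1.07, 4.82]
0.48 [-1.03, 5.39]
0.54 [-0.96, 5.95]
0.6 [-0.85, 6.51]
0.66 [-0.71, 7.06]
0.72 [-0.54, 7.61]
0.78 [-0.33, 8.14]
0.84 [-0.09, 8.66]
0.9 [0.17, 9.16]
0.96 [0.47, 9.65]
0.92 [0.27, 9.33]
0.95 [0.42, 9.57]
0.98 [0.58, 9.81]
```

apply_moves:
  commands:
    - [[0,0,-2],0,1]
    - [[0,0,-4],0,1]
    - [[0,0,-5.5],0,1]
    - [[0,0,-6.6],0,1]
    - [[0,0,-6.6],0,1]
    - [[-0.28,0.64,-6.6],0,1]
    - [[-0.4,0.91,-6.6],0,1]
    - [[-0.59,1.45,-6.6],-0.06,1]
    - [[-0.76,1.99,-6.6],-0.12,1]
    - [[-0.89,2.55,-6.6],-0.18,1]
    - [[-0.98,3.11,-6.6],-0.24,1]
    - [[-1.05,3.68,-6.6],-0.3,1]
    - [[-1.08,4.25,-6.6],-0.36,1]
    - [[-1.07,4.82,-6.6],-0.42,1]
    - [[-1.07,4.82,-6.6],-0.42,1]

```text
clock: 4.22
tool_pos: [0.557, 0.2512, 0.079]
orientation: [-179.9, 0.0, -90.5]
force: [0.1, -4.0, 3.5]
opening: 0.0004
gripper_force: 2.1
```

```bash
python3 - <<'E'
from fit import *
t=shot('side'); s=shot('top'); f=lambda i:cv2.resize(i[...,::-1],None,fx=4,fy=4,interpolation=cv2.INTER_CUBIC)
cv2.imwrite('pics/z4.png',np.hstack([f(t['img'][210:340,230:330]),f(s['img'][190:320,290:390])]))
E
```

```text
(no output)
```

View pics/z4.png

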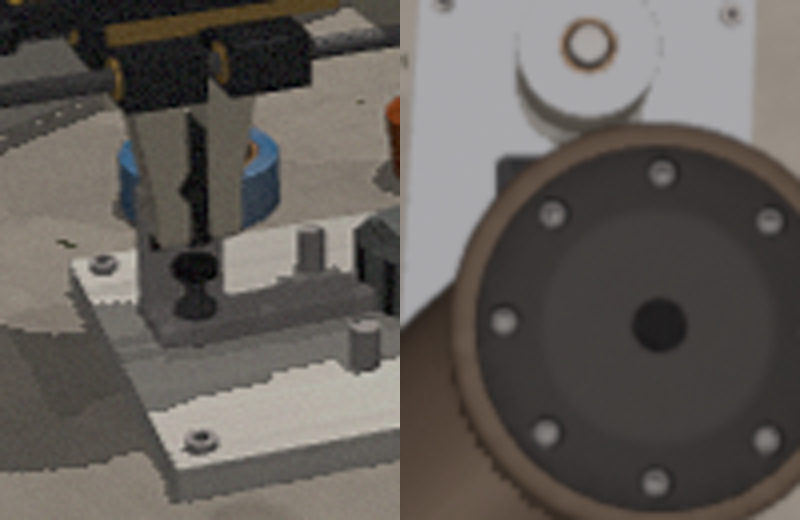

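The tab is being pushed: the head at crop (195,268) sits directly under the tips, which press on the rubber face. I'll carry on along the arc to the hole.

apply_moves:
  commands:
    - [[0.04,0.57,0],-0.06,1]
    - [[0.11,1.13,0],-0.12,1]
    - [[0.22,1.69,0],-0.18,1]
    - [[0.36,2.24,0],-0.24,1]
    - [[0.53,2.79,0],-0.3,1]
    - [[0.74,3.32,0],-0.36,1]
    - [[0.98,3.84,0],-0.42,1]
    - [[1.24,4.34,0],-0.48,1]
    - [[1.49,4.75,0],-0.53,1]
    - [[1.49,4.75,0],-0.53,1]
    - [[1.49,4.75,0],-0.53,1]

```text
clock: 5.23
tool_pos: [0.5709, 0.2975, 0.0777]
orientation: [180.0, -0.1, -120.6]
force: [-4.9, -3.4, 4.1]
opening: 0.0006
gripper_force: 2.6
```

```bash
python3 - <<'E'
from fit import *
p=np.load('p.npy'); t=shot('side'); o=ctrl.get_obs(); 
x=np.array(o['tool_pos'])[:2]-p[:2]; print(o['tool_pos'],o['orientation'],o['force'],np.linalg.norm(x))
h=model(p,.95,'pin_head')[:2]; tt=(model(p,.95,'tab_top')[:2]-h)/.0165
print('e rel hole',(np.array(o['tool_pos'])[:2]-h)@tt, h)
for d in ctrl.spot_point(t,'pin_head')+ctrl.spot_point(t,'tab_top'): print(d)
b=cv2.resize(t['img'][220:320,220:340,::-1],None,fx=6,fy=6,interpolation=cv2.INTER_CUBIC)
for q,c in((.9,(0,255,0)),(.95,(0,0,255)),(1.0,(255,0,0))):
  for n in('pin_head','tab_top'):
    print(q,n,proj(t,model(p,q,n)).round(1)); u=(proj(t,model(p,q,n))-[219.5,219.5])*6; cv2.circle(b,tuple(u.astype(int).tolist()),3,c,1)
cv2.imwrite('pics/z5.png',b)
E
```

```text
[0.57083459 0.29733278 0.07776453] [ 1.79956282e+02 -7.12611844e-02 -1.20617331e+02] [-3.8545883  -3.14691524  3.34506337] 0.09586039783809965
e rel hole 0.0023294931473404074 [0.57035698 0.29490568]
{'at': [277.5, 262.7], 'score': 0.68}
{'at': [282.0, 245.8], 'score': 0.83}
0.9 pin_head [275.5 262.5]
0.9 tab_top [276.5 243.2]
0.95 pin_head [276.  261.2]
0.95 tab_top [277.6 242.1]
1.0 pin_head [276.7 259.9]
1.0 tab_top [278.8 240.9]
```

View pics/z5.png

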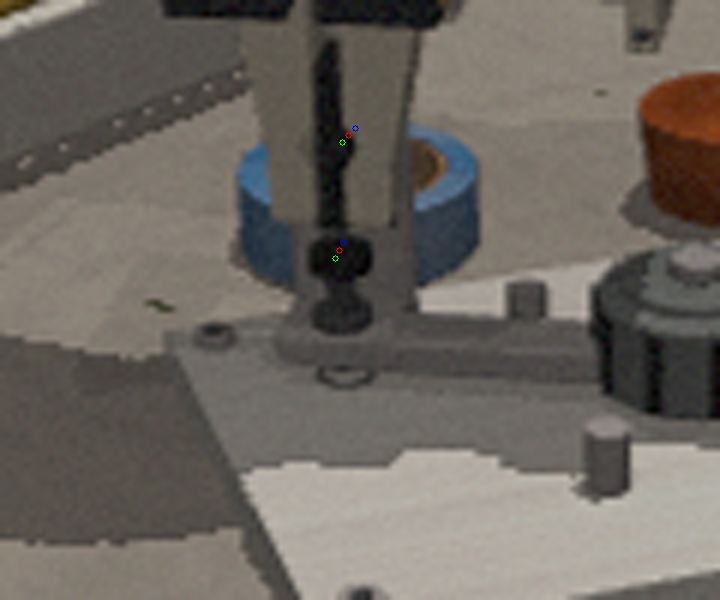

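The head's top centre is at crop (341,250), matching the predicted q = 0.95, and the hole rim below is at (345,375). Pressing straight down.

apply_moves:
  commands:
    - [[0,0,-0.3],0,1]
    - [[0,0,-0.6],0,1]
    - [[0,0,-0.9],0,1]
    - [[0,0,-1.1],0,1]
    - [[0,0,-1.3],0,1]
    - [[0,0,-1.5],0,1]
    - [[0,0,-1.7],0,1]
    - [[0,0,-1.8],0,1]
    - [[0,0,-1.9],0,1]
    - [[0,0,-1.9],0,1]

```text
clock: 6.22
tool_pos: [0.5714, 0.2973, 0.0594]
orientation: [-180.0, -0.0, -120.6]
force: [-3.4, -4.4, 5.7]
opening: 0.0004
gripper_force: 3.9
```

apply_moves:
  commands:
    - [[0,0,-0.1],0,1]
    - [[0,0,-0.2],0,1]
    - [[0,0,-0.3],0,1]
    - [[0,0,-0.4],0,1]
    - [[0,0,-0.4],0,1]
    - [[0,0,-0.4],0,1]

```text
clock: 6.72
tool_pos: [0.572, 0.298, 0.0571]
orientation: [-180.0, 0.1, -120.6]
force: [-6.8, -3.8, 16.2]
opening: 0.0004
gripper_force: 10.0
```

apply_moves:
  commands:
    - [[0,0,-0.15],0,1]
    - [[0,0,-0.15],0,1]
    - [[0,0,-0.15],0,1]

```text
clock: 6.97
tool_pos: [0.5725, 0.2987, 0.0569]
orientation: [-179.9, 0.2, -120.6]
force: [-8.4, -3.4, 23.3]
opening: 0.0005
gripper_force: 14.8
```

apply_moves:
  commands:
    - [[0,0,0.3],0,1]
    - [[0,0,0.6],0,1]
    - [[-0.15,-0.26,0.9],0,1]
    - [[-0.4,-0.7,1.2],0,1]
    - [[-0.5,-0.86,1.6],0,1]
    - [[-0.5,-0.86,3],0,1]
    - [[-0.5,-0.86,6],0,1]
    - [[-0.5,-0.86,9],0,1]
    - [[-0.5,-0.86,13],0,1]
    - [[-3,-2.5,16],0,1]
    - [[-6,-5,18],0,1]
    - [[-8,-9,18],0,1]
    - [[-8,-13,18],0,1]
    - [[-8,-17,18],0,1]
    - [[-8,-21,18],0,1]
    - [[-8,-25,18],0,1]
    - [[-8,-29,18],0,1]
    - [[-8,-29,18],0,1]

```text
clock: 8.47
tool_pos: [0.491, 0.0031, 0.234]
orientation: [-179.9, 0.1, -121.0]
force: [-0.1, -0.5, -0.5]
opening: 0.0006
gripper_force: 0.0
```

```bash
python3 - <<'E'
from fit import *
p=np.load('p.npy'); t=shot('side'); s=shot('top'); o=ctrl.get_obs(); print(o['tool_pos'],o['force'],o['clock'])
for n,z in(('cup_3',0),('blue_tape',0),('pin_head',.04)):
  for c in(s,t):
    d=ctrl.spot_point(c,n); print(n,d and (d[0]['at'],d[0]['score'],atz(c,d[0]['at'],z).round(4)))
dn=lambda q:model(p,q,'pin_head')-[0,0,.012]
print(proj(t,dn(.95)),proj(t,model(p,.95,'pin_head')))
f=lambda i,x,y:(cv2.resize(i[y:y+100,x:x+80,::-1],None,fx=5,fy=5,interpolation=cv2.INTER_CUBIC))
A,B=f(t['img'],235,225),f(s['img'],290,210)
for im,c,x,y in((A,t,235,225),(B,s,290,210)):
  for P in (dn(.95),model(p,.95,'tab_top')):
    u=(proj(c,P)-[x-.5,y-.5])*5; cv2.circle(im,tuple(u.astype(int).tolist()),3,(0,0,255),1)
cv2.imwrite('pics/z6.png',np.hstack([A,B]))
E
```

```text
[0.49188544 0.00655878 0.23385324] [ 0.172061    0.09721788 -0.17535516] 8.5667
cup_3 ([264.6, 210.2], 0.95, array([0.7202, 0.3856, 0.    ]))
cup_3 ([334.8, 253.0], 0.58, array([0.7159, 0.3878, 0.    ]))
blue_tape ([257.1, 265.3], 0.78, array([0.6081, 0.4   , 0.    ]))
blue_tape ([283.2, 259.2], 0.7, array([0.6186, 0.4006, 0.    ]))
pin_head ([308.3, 282.0], 0.61, array([0.5715, 0.2975, 0.04  ]))
pin_head ([277.4, 269.1], 0.64, array([0.5707, 0.2905, 0.04  ]))
[276.2979414  267.99149176] [276.03530956 261.22113404]
```

View pics/z6.png

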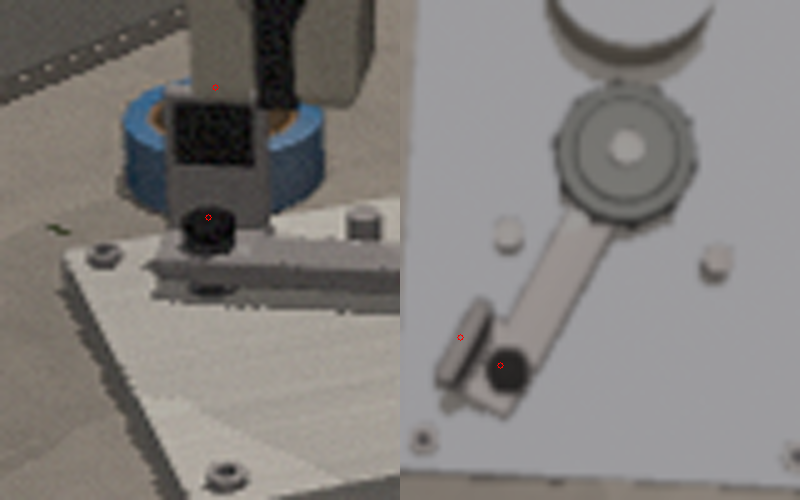

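The head sits on its collar (side view crop (208,220)), at the predicted fully-down position. The arm stays at the hole after release, the cup and tape haven't moved, and the gripper is clear. Handing in.

```bash
python3 -c "
from plant import ctrl
print(ctrl.close_job())"
```

```text
the job is handed in; nothing more can be done
None
```

The tension wheel is turned to the lock hole and locked there with the pin pressed fully down; the gripper is clear, the cup and tape are where they were, and the job was handed in at about 8.6 s.

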